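# Clear the sawing station: open the scrap chute and brush the offcuts in

### The arm

A 6-joint arm with a two-finger parallel gripper is mounted at the origin on a cart in front of the work surface, level with it; the furniture and walls round the work are solid. World frame = base frame: x ahead of the robot, y to its left, z up, the work surface at z = 0. Lengths are in m, angles in rad, forces in N, time in s.
With the tool pointing down it reaches from about 0.35 to 0.975 m from the base axis. Payload 17.4 kg.
Tool frame: the origin (TCP) lies midway between the tips of the shut fingers; the grasp point (between the pads) lies 19 mm behind it (env.tcp_to_grasp is the distance from the TCP to the grasp point, in m); z points along the fingers, y is the line along which they close (so a half turn about z gives the same grasp; the last joint's range is limited). The gripper opens to 85 mm and grips with 20 to 120 N. Pads are 22 mm wide; open, the fingers measure 114 mm over their backs; the gripper's body (76 mm by 85 mm) begins 54 mm behind the grasp point. The pads swing forward as they close: fully open they stand 13 mm farther back than shut.
Start: joints at [-1.309, 0.116, 1.442, -0, 1.584, -0.038], TCP at [0.199, -0.645, 0.231] pointing down, gripper open.
Joint ranges: [-2.83, 2.83], [-0.83, 2.19], [0.07, 2.5], [-1.14, 4.28], [0.01, 3], [-2.97, 2.97]. Speed limits (rad/s): [1.89, 1.89, 2.22, 3.14, 3.14, 3.14].

### API

Orientations are given as [roll, pitch, yaw] about the fixed x, y, z axes, in that order (R = Rz(yaw) Ry(pitch) Rx(roll)).
In Python, from rig import env gives the robot as it stands.
- The arm moves only by the tool carry_out, never from a script. Its argument "moves" is one flat list of numbers, 4 for each row, row after row: the shift along the tool's x, y, z scaled (see below), then the turn about the tool's z scaled (see below). A call has exactly 5 rows; each row is the pose to reach, as a shift and turn from the pose commanded when the call began, along the tool's axes at that moment; what a row does not reach only later rows make up. The controller multiplies each number of a shift by 0.8 m and each number of a turn by pi/2 rad. A row lasts 1/10 s, in which the tool goes at most 50 mm and 8.59 degrees, less where a joint would pass 70% of its speed; a pose out of reach is approached as far as the arm can. A call with a number of a shift or a turn outside -1 to 1 is refused whole. A call with a gripper value outside its range is refused whole. "grip" is the opening, from -1 (shut) to 1 (fully open), set as the call begins (left out, the last holds). The fingers move at their own pace and stop on an object; "newtons" is the grip in N (left out, the last holds). Time passes only in rows, so rows that repeat a pose let the fingers close, or fill a call up. It gives the time, the measured TCP pose, the force, the opening and the grip force at its end, in the units of the state.
- env.sense(): the state, without advancing time (a new reading comes with each control period).
- env.get_image(name): name is "scene" or "top"; returns the picture (400x640x3 uint8, red, green, blue); there is no depth.
- env.calibration(name): a dict with "fx", "fy", "cx", "cy" (pixels), "rvec" (rotation vector, rad) and "tvec" (3), from world to camera coordinates, as OpenCV has them. Camera axes: x right, y down, z forward; pixel columns grow to the right and rows downward; lengths in m; the calibration is good to about 2 mm. A picture is of the moment at which its call begins. calibration takes no time and is no camera call.
- env.job_done(): hands the job in; it is judged then, once.
The state is a dict: "time": time; "q": joint angles; "qd": joint speeds; "joint_efforts": joint torques, N m; "eef_pos": TCP position; "orientation": TCP orientation; "contact_force": force on the tool from outside, world axes, zero at the start; "moment": the same for the moment, N m; "opening": finger opening in m; "gripper_force": force on a finger pad.
Only numpy, scipy, OpenCV 4.12 (cv2) and the standard library are available. Lean on these libraries where they do the work, as an engineer would, in place of code of your own. Each camera call takes 0.05 s, during which the arm holds its last target. There are 200 camera calls.

### The job

Lift the loose cover plate off the two pins beside the sawing station's scrap chute and lay it flat on the bench top. Then sweep all four wood offcuts down the open chute with the hand brush, keeping the gripper off them. Lay the brush down bristles down on the deck or the bench, and leave the other things where they are.

Things in the scene. Friction and masses are not known exactly. Their poses are not given: they have to be found in the camera images.
- station: Sawing station, a fixed wooden box 216 (its x) x 420 (its y) mm, flat deck 150 mm above the bench. Origin: in its underside; x away from the robot, y left, mm. Deck: x -90..90, y -208..200. Over the deck stand: fence along the far edge (x 90..114) by 34 mm, lip along the near edge (x -102..-90) by 6, end board at the right (y -220..-208) by 22; the left end is open.
- chute (a point): Centre of the mouth of the scrap chute, at deck height (station x 0, y -117, z 150 mm): a slot through the deck, 156 mm along x, 122 mm along y (station y -178..-56), over a steep metal slide into the scrap drawer below the deck, which stays shut.
- pins (a point): Midway between the feet of two upright steel pins on the deck, 10 mm in diameter, 14.5 mm high, 120 mm apart along the station's x, between chute and end board (station y -193 mm).
- cover: Loose steel-grey metal cover plate, 176 x 162 x 4 mm (its x, y, z), 0.4 kg, a black bridge handle in the middle of its top. Origin: centre of its underside. At the start it lies on the deck over the chute, axes along the station's, two 15 mm holes (x -60 and 60, y -68.5) over the pins.
- cover_handle (a point): Point to grip on the cover's handle, above the plate's centre, 30 mm above its underside. The handle is a bar along the cover's x, 76 mm long, 13 mm thick (y), from 23 to 39 mm above the underside, on two feet; the fingers close along the cover's y
- bench_brush: Hand brush, 281 mm long, 46 mm high, 0.16 kg, lying on the bench at the right, bristles down. Origin: between the bristle tips near the inner end of the head; z up. Head: y -141..9, 43 mm wide (x), bristles z 0..30, wooden back z 30..46. Flat wooden handle: y 12..140, 23 mm wide, z 30..46, free below.
- brush_grip (a point): point to grip on the brush's handle, 40 mm along the brush's +y from its origin, 38 mm above the bristle tips; the fingers close along the brush's x
- offcut_a: Wood offcut, a block 45 x 90 x 28 mm (its x, y, z). Origin: centre of its underside at the start; it lies flat on the deck left of the cover.
- offcut_b: Wood offcut, a square block 60 x 60 x 22 mm. Origin: centre of its underside at the start; it lies flat on the deck left of the cover.
- offcut_c: Dark reddish wood offcut, a block 40 x 80 x 40 mm (its x, y, z). Origin: centre of its underside at the start; it lies flat on the deck left of the cover.
- offcut_d: Dark reddish wood offcut, a second block of 40 x 80 x 40 mm. Origin: centre of its underside at the start; it lies flat on the deck left of the cover.
- glue_bottle: bystander: white glue bottle, 60 mm diameter, 198 mm high, on the bench behind the station; origin: centre of its underside
- brush_mug: bystander: striped mug, 90 mm high, on the bench behind the station; origin: middle of its underside
- tape_measure: bystander: tape measure, 35 x 85 x 62 mm, on the bench in front of the station; origin: middle of its underside
- sanding_block: bystander: cork sanding block, 60 x 112 x 36 mm, on the bench in front of the station's left end; origin: centre of its underside
Things that resemble listed ones, but are neither listed nor needed, are in the scene too. There is more than one size of the offcut_b; the job needs the larger.

How it is judged:
On the way, in this order (a step that is already met when the one before it is completed fails the run):
1. the cover plate is off the pins and lies flat on the bench top (height (world z) of cover between -0.008 and 0.008 m and angle between cover's own z axis and vertical below 0.06 rad), for 0.2 s.
2. all four offcuts are down in the chute (z of each of offcut_a, offcut_b, offcut_c, offcut_d in the frame of station below 0.12 m and x of offcut_a in the frame of station between -0.09 and 0.09 m and y of offcut_a in the frame of station between -0.21 and 0.2 m and x of offcut_b in the frame of station between -0.09 and 0.09 m and y of offcut_b in the frame of station between -0.21 and 0.2 m and x of offcut_c in the frame of station between -0.09 and 0.09 m and y of offcut_c in the frame of station between -0.21 and 0.2 m and x of offcut_d in the frame of station between -0.09 and 0.09 m and y of offcut_d in the frame of station between -0.21 and 0.2 m), for 0.2 s.
At the end, for the whole second after the job is handed in: All four offcuts are down the chute, inside the box (origins 30 mm or more below the deck); the cover lies flat on the bench (underside within 8 mm, tilt under 0.06 rad); the brush lies bristles down (tilt under 0.2 rad) on deck or bench; all at rest (all of step 1 and all of step 2 and linear speed of each of offcut_a, offcut_b, offcut_c, offcut_d, cover, bench_brush below 0.02 m/s and angle between bench_brush's own z axis and vertical below 0.2 rad and height (world z) of bench_brush above -0.01 m); the robot touches nothing.
It fails at once if the gripper or arm pushes an offcut (over 2 N) (contact force between any of the fingers, the arm and offcut_a above 2 N or contact force between any of the fingers, the arm and offcut_b above 2 N or contact force between any of the fingers, the arm and offcut_c above 2 N or contact force between any of the fingers, the arm and offcut_d above 2 N).
It fails at once if a bystander (glue bottle, mug, tape measure, sanding block) is moved by more than 40 mm (distance of any of glue_bottle, brush_mug, tape_measure, sanding_block from where it was at the start of the episode above 0.04 m).
It also fails if it takes over 67 s, if anything falls off the work surface, if the arm or the gripper's body presses on something with over 40 N, if the wrist force passes 120 N, or if a joint passes its speed limit or range.

## Working session

There is one attempt and no reset: what is moved stays moved. The work goes in short steps, Python scripts to look and compute and a tool call to move; the robot and the scene stay as the last step left them, time stands still between calls to the robot, and variables do not carry over. Pictures are saved under pics/ and viewed, at most 14 in all, crops included, and the job is handed in when it is done.

Besides the shell and the picture viewer there is one more tool, called after ">>>" as name(argument=value, ...), one argument or row to a line, values as JSON. carry_out: Moves the arm, as the interface text tells. Its arguments: {"type":"object","properties":{"moves":{"type":"array"},"grip":{"type":"number"},"newtons":{"type":"number"}},"required":["moves"]}

```bash
mkdir -p pics; ls; python3 - <<'E'
from rig import env
import cv2
for n in("scene","top"):
    im=env.get_image(n);cv2.imwrite(f"pics/{n}0.png",cv2.cvtColor(im,cv2.COLOR_RGB2BGR));print(n,env.calibration(n))
s=env.sense();print({k:s[k] for k in("time","eef_pos","orientation","opening")},env.tcp_to_grasp)
E
```

```text
pics
scene {'fx': 500.08083789811576, 'fy': 500.08083789811576, 'cx': 319.6727971021108, 'cy': 204.53122114905966, 'rvec': array([ 0.83683644, -2.3469984 ,  1.30285936]), 'tvec': array([0.44901948, 0.32479275, 1.16571871])}
top {'fx': 435.10828165465733, 'fy': 435.10828165465733, 'cx': 318.6611554824014, 'cy': 202.02784128380873, 'rvec': array([ 2.10764026, -2.15108144,  0.17300439]), 'tvec': array([-0.02089342,  0.61229161,  1.36472484])}
{'time': 0.1, 'eef_pos': array([ 0.1992842 , -0.64474787,  0.23066208]), 'orientation': array([-3.14059668e+00, -4.55116410e-05,  2.99820554e-01]), 'opening': 0.08539420375833856} 0.0187
```

View pics/scene0.png

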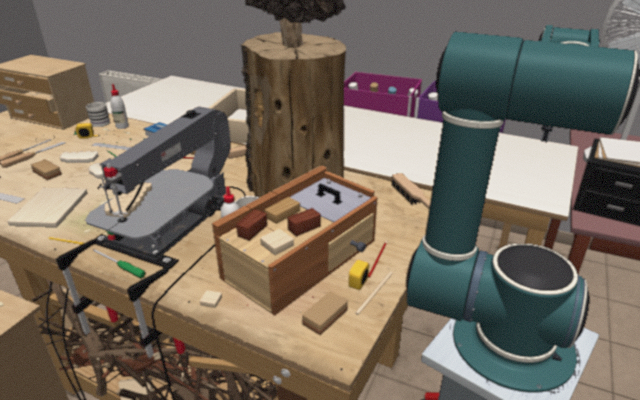

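View pics/top0.png

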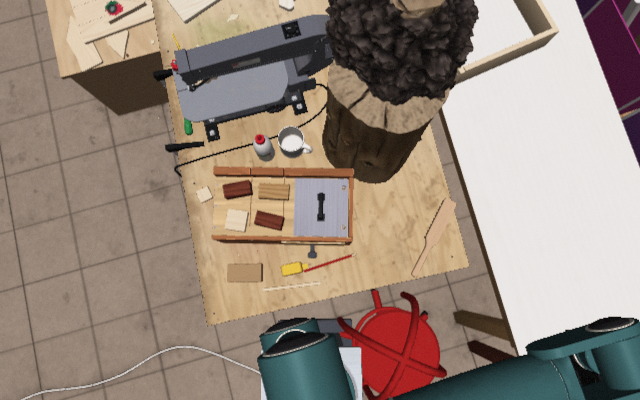

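The scene view shows the station box (217–378, 170–305), the cover with its black handle (~328,190), and the brush at (405,187). In the top view the station spans (213–353, 168–243), the cover handle is at (320,207), and the brush is at about (435,238). One small pale square lies on the bench at (204,194), and a larger pale square is on the deck at (236,220). I'll enlarge the candidates.

```bash
cat > h.py <<'E'
import numpy as np,cv2
from scipy.spatial.transform import Rotation as Ro
from rig import env
def cam(n):
    c=env.calibration(n);K=np.array([[c['fx'],0,c['cx']],[0,c['fy'],c['cy']],[0,0,1]]);return K,cv2.Rodrigues(c['rvec'])[0],c['tvec']
def ray(n,uv,z):
    K,R,t=cam(n);o=-R.T@t;uv=np.atleast_2d(uv).astype(float)
    d=(np.linalg.inv(K)@np.c_[uv,np.ones(len(uv))].T).T@R
    return o+d*((z-o[2])/d[:,2])[:,None]
def proj(n,P):
    K,R,t=cam(n);return cv2.projectPoints(np.atleast_2d(P).astype(float),cv2.Rodrigues(R)[0],t,K,None)[0][:,0]
def shot(n,f):
    im=cv2.cvtColor(env.get_image(n),cv2.COLOR_RGB2BGR);cv2.imwrite(f"pics/{f}.png",im);return im
def crop(im,x0,y0,x1,y1,k,f):
    cv2.imwrite(f"pics/{f}.png",cv2.resize(im[y0:y1,x0:x1],None,fx=k,fy=k,interpolation=cv2.INTER_CUBIC))
E
python3 - <<'E'
from h import *
t=cv2.imread("pics/top0.png");s=cv2.imread("pics/scene0.png")
crop(t,195,155,365,250,4.7,"c1");crop(t,395,190,475,285,6,"b");crop(s,375,160,455,220,4,"b2")
a=cv2.imread("pics/b.png");b=cv2.imread("pics/b2.png");c=np.zeros((570,800,3),np.uint8);c[:,:480]=a;c[:240,480:]=b;cv2.imwrite("pics/c2.png",c)
E
```

```text
(no output)
```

View pics/c1.png

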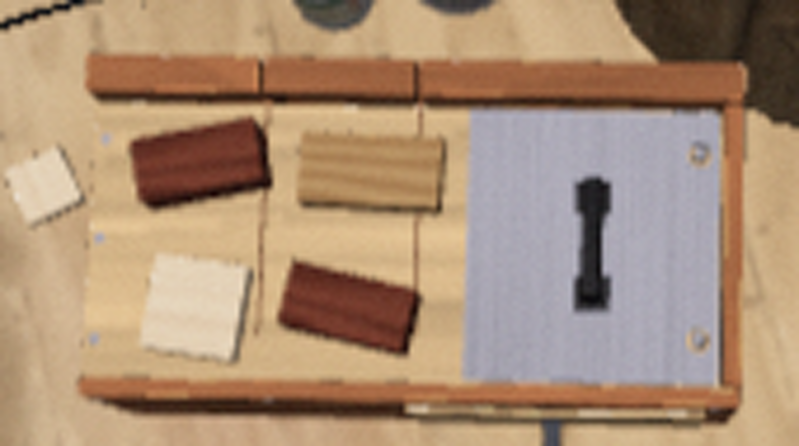

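View pics/c2.png

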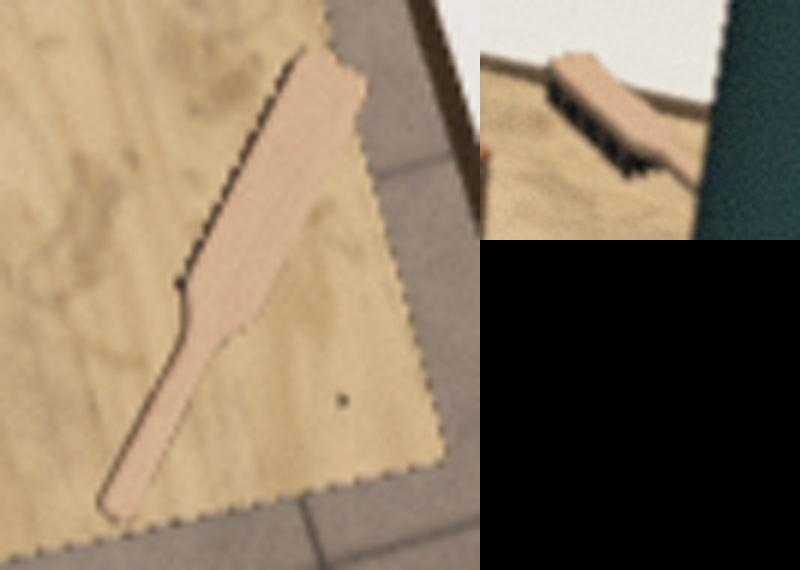

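The squares are a large one on the deck (236,220, ~21 px) and a small one on the bench (204,194, ~13 px). The deck one is offcut_b: it is larger and lies left of the cover. The brush lies at the bench's right edge with its handle towards the robot. Now I'll turn these pixels into positions.

```bash
python3 - <<'E'
from h import *
np.set_printoptions(precision=4,suppress=True)
f=lambda p:np.array(p)/4.7+[195-.4,155-.4]
g=lambda p:np.array(p)/6+[395-.4,190-.4]
c=ray("top",f([(468,108),(720,112),(718,385),(464,380)]),.154)[:,:2];print("cover",c,c.mean(0),np.linalg.norm(c-np.roll(c,1,0),axis=1))
fx=c[[0,1]].mean(0)-c[[2,3]].mean(0);fy=c[[0,3]].mean(0)-c[[1,2]].mean(0);print("yaw",np.arctan2(fx[1],fx[0]),np.arctan2(-fy[0],fy[1]))
h=ray("top",f([(594,180),(591,308)]),.189)[:,:2];print("handle",h,h.mean(0),np.linalg.norm(h[0]-h[1]))
print("holes",ray("top",f([(699,153),(698,340)]),.154)[:,:2])
for z in (.182,):
  for n,q,zz in(("a",[(302,135),(444,137),(440,212),(298,205)],.178),("b",[(153,255),(248,266),(236,360),(142,348)],.172),("d",[(295,260),(418,295),(405,352),(280,322)],.19),("c",[(132,145),(257,118),(269,183),(148,205)],.19)):
    p=ray("top",f(q),zz)[:,:2];print(n,p.mean(0),np.linalg.norm(p-np.roll(p,1,0),axis=1),p.tolist())
b=ray("top",g([(335,68),(112,515),(212,335),(186,300),(258,310),(302,50),(368,82)]),.046)[:,:2];print("brush",b,np.linalg.norm(b[0]-b[1]))
d=b[0]-b[1];print(np.arctan2(d[1],d[0]))
print("bench corner",ray("top",g([(445,460),(0,560),(325,0)]),0))
print("tape,block,bottle,mug",ray("top",[(292,269),(245,272),(262,148),(292,142)],.05))
E
```

```text
cover [[ 0.6714  0.0392]
 [ 0.6652 -0.1241]
 [ 0.4884 -0.1173]
 [ 0.4948  0.0435]] [ 0.58   -0.0397] [0.1767 0.1634 0.177  0.161 ]
yaw -0.031280312150522335 -0.03906056107316828
handle [[ 0.6154 -0.0415]
 [ 0.5346 -0.038 ]] [ 0.575  -0.0398] 0.08085943685634757
holes [[ 0.6384 -0.1097]
 [ 0.5172 -0.1055]]
a [0.6256 0.0996] [0.0452 0.0904 0.0484 0.09  ] [[0.6506111843596469, 0.14342237995160576], [0.6473623140348597, 0.05312899849981254], [0.5990414879346304, 0.05604879388158684], [0.60544073694242, 0.14579076603842583]]
b [0.5426 0.2115] [0.0593 0.0608 0.0599 0.0598] [[0.5763423204591392, 0.23839093721061103], [0.5680407309239968, 0.178148676464288], [0.5086011042041805, 0.18520243071465298], [0.5173764470249793, 0.2443692562163798]]
d [0.5381 0.1118] [0.0398 0.0801 0.0363 0.0801] [[0.56844924063178, 0.14575675689852272], [0.5448546289882962, 0.06920368439500318], [0.5094928866071067, 0.07745593536309264], [0.5297591912603483, 0.15490430558340268]]
c [0.6316 0.2048] [0.0401 0.0802 0.0426 0.0768] [[0.6438621169710836, 0.24880419999854794], [0.6595599011887138, 0.17012718080632383], [0.6176528229097962, 0.1622859632474898], [0.6052420976707372, 0.2380856210139735]]
brush [[ 0.6073 -0.4632]
 [ 0.3702 -0.3287]
 [ 0.464  -0.3874]
 [ 0.4829 -0.3747]
 [ 0.4768 -0.4128]
 [ 0.6176 -0.446 ]
 [ 0.5992 -0.4805]] 0.27250293031988937
-0.515971318417851
bench corner [[ 0.3962 -0.5216  0.    ]
 [ 0.3472 -0.2759  0.    ]
 [ 0.654  -0.4741  0.    ]]
tape,block,bottle,mug [[0.3979 0.0556 0.05  ]
 [0.3915 0.2051 0.05  ]
 [0.7988 0.152  0.05  ]
 [0.8174 0.0517 0.05  ]]
```

```bash
cat >> h.py <<'E'
def go(*wps):
    """waypoints (x,y,z,yaw) -> scaled numbers from the present pose"""
    s=env.sense();R=Ro.from_euler('xyz',s['orientation']);p=s['eef_pos'];y0=s['orientation'][2]
    print("t %.1f"%s['time'],p.round(4),"yaw %.3f"%y0,"open %.4f"%s['opening'],"F",np.round(s['contact_force'],1))
    for w in wps:
        d=R.inv().apply(np.array(w[:3])-p);t=-(w[3]-y0)
        print((d/.8).round(4).tolist(),round(t/(np.pi/2),4),"dist %.3f turn %.1f"%(np.linalg.norm(d),np.degrees(t)))
E
python3 - <<'E'
from h import *
print(ray("top",[(330,170),(350,181),(375,183),(395,172),(420,140)],0)[:,:2].round(3).tolist())
go((.45,-.25,.28,.12),(.578,-.04,.26,-.035))
E
```

```text
[[0.731, -0.074], [0.691, -0.141], [0.682, -0.226], [0.719, -0.296], [0.831, -0.387]]
t 0.1 [ 0.1993 -0.6447  0.2307] yaw 0.300 open 0.0854 F [-0.3  0.4  0.2]
[0.4452, -0.3789, -0.0613] 0.1145 dist 0.470 turn 10.3
[0.6755, -0.5824, -0.0361] 0.2132 dist 0.714 turn 19.2
```

>>> carry_out(
  moves=[0.2226, -0.19, -0.035, 0, 0.2226, -0.19, -0.035, 0, 0.2226, -0.19, -0.035, 0, 0.2226, -0.19, -0.035, 0, 0.2226, -0.19, -0.035, 0],
  grip=1,
)

```text
time: 0.6
eef_pos: [0.3256, -0.4447, 0.2596]
orientation: [3.141, -0.0, 0.301]
contact_force: [0.5, 0.2, -0.2]
opening: 0.0854
gripper_force: 0.0
```

>>> carry_out(
  moves=[0.2226, -0.19, -0.03, 0, 0.2226, -0.19, -0.03, 0, 0.2226, -0.19, -0.03, 0, 0.2226, -0.19, -0.03, 0, 0.2226, -0.19, -0.03, 0],
)

```text
time: 1.1
eef_pos: [0.4508, -0.2467, 0.2836]
orientation: [3.142, -0.0, 0.301]
contact_force: [0.4, 0.2, -0.1]
opening: 0.0853
gripper_force: 0.0
```

>>> carry_out(
  moves=[0.23, -0.2025, 0.02, 0.2132, 0.23, -0.2025, 0.02, 0.2132, 0.23, -0.2025, 0.02, 0.2132, 0.23, -0.2025, 0.02, 0.2132, 0.23, -0.2025, 0.02, 0.2132],
)

```text
time: 1.6
eef_pos: [0.5751, -0.0434, 0.2674]
orientation: [3.142, 0.0, -0.035]
contact_force: [0.1, -0.7, 0.6]
opening: 0.0856
gripper_force: 0.0
```

```bash
python3 - <<'E'
from h import *
go((.578,-.04,.161,-.035))
im=shot("top","t1");crop(im,265,150,385,240,6,"t1c")
E
```

```text
t 1.6 [ 0.5751 -0.0434  0.2674] yaw -0.035 open 0.0856 F [ 0.1 -0.7  0.6]
[0.0034, -0.0044, 0.133] -0.0001 dist 0.107 turn -0.0
```

View pics/t1c.png

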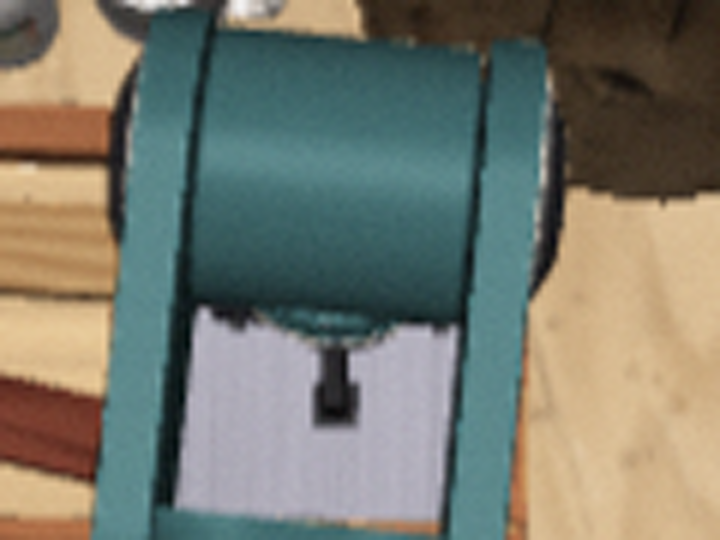

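The handle runs straight beneath the gripper (crop ~335,350), so I'll descend and grip.

>>> carry_out(
  moves=[0.003, -0.0044, 0.05, 0, 0.003, -0.0044, 0.09, 0, 0.003, -0.0044, 0.12, 0, 0.003, -0.0044, 0.133, 0, 0.003, -0.0044, 0.133, 0],
)

```text
time: 2.15
eef_pos: [0.5765, -0.0421, 0.1601]
orientation: [-3.141, 0.002, -0.035]
contact_force: [-0.0, -0.2, 1.0]
opening: 0.0855
gripper_force: 0.0
```

>>> carry_out(
  moves=[0, 0, 0, 0, 0, 0, 0, 0, 0, 0, 0, 0, 0, 0, 0, 0, 0, 0, 0, 0],
  grip=-1,
  newtons=70,
)

```text
time: 2.65
eef_pos: [0.5772, -0.0421, 0.1617]
orientation: [3.142, -0.001, -0.035]
contact_force: [-0.7, -10.5, 23.2]
opening: 0.0124
gripper_force: 27.5
```

>>> carry_out(
  moves=[0, 0, 0, 0, 0, 0, 0, 0, 0, 0, -0.006, 0, 0, 0, -0.018, 0, 0, 0, -0.036, 0],
)

```text
time: 3.15
eef_pos: [0.5767, -0.042, 0.1902]
orientation: [-3.141, 0.001, -0.035]
contact_force: [0.9, -0.5, -2.9]
opening: 0.0117
gripper_force: 68.2
```

>>> carry_out(
  moves=[0, 0, -0.045, 0, 0, 0, -0.075, 0, -0.008, 0.06, -0.075, 0, -0.016, 0.12, -0.075, 0, -0.019, 0.18, -0.075, 0],
)

```text
time: 3.65
eef_pos: [0.5563, -0.1868, 0.2517]
orientation: [3.141, -0.001, -0.034]
contact_force: [1.7, 1.1, -2.7]
opening: 0.0119
gripper_force: 68.8
```

>>> carry_out(
  moves=[-0.0056, 0.05, 0, 0, -0.0056, 0.081, 0, 0, -0.0056, 0.081, 0.06, 0, -0.0056, 0.081, 0.12, 0, -0.0056, 0.081, 0.18, 0],
)

```text
time: 4.15
eef_pos: [0.5501, -0.2504, 0.1057]
orientation: [3.141, -0.001, -0.036]
contact_force: [0.6, 0.2, -3.0]
opening: 0.012
gripper_force: 68.9
```

```bash
python3 - <<'E'
from h import *
go((.55,-.25,.0115,-.035))
im=shot("scene","s1");crop(im,300,130,440,230,5,"s1c")
E
```

```text
t 4.2 [ 0.5501 -0.2504  0.1057] yaw -0.036 open 0.0120 F [ 0.6  0.2 -3. ]
[-0.0003, -0.0006, 0.1178] -0.0004 dist 0.094 turn -0.0
```

View pics/s1c.png

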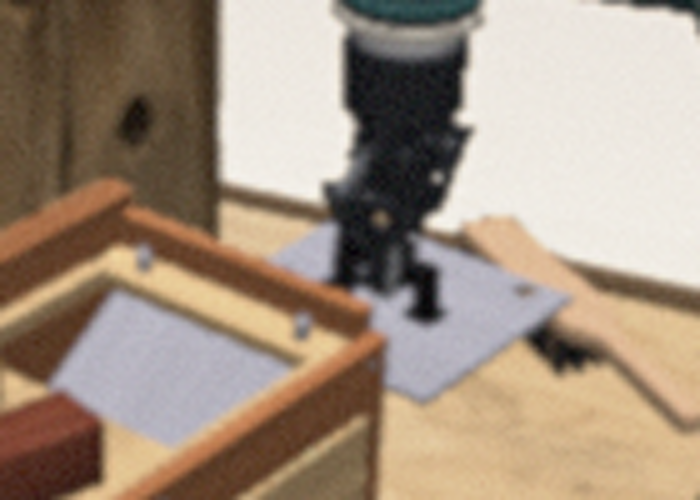

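The plate hangs level clear of the brush, and the chute is open (crop ~170,360). Lowering it.

>>> carry_out(
  moves=[0, 0, 0.05, 0, 0, 0, 0.09, 0, 0, 0, 0.106, 0, 0, 0, 0.112, 0, 0, 0, 0.1165, 0],
)

```text
time: 4.7
eef_pos: [0.551, -0.2504, 0.0147]
orientation: [3.141, -0.002, -0.035]
contact_force: [-0.1, -0.5, -3.3]
opening: 0.0119
gripper_force: 69.2
```

>>> carry_out(
  moves=[0, 0, 0.001, 0, 0, 0, 0.0015, 0, 0, 0, 0.0015, 0, 0, 0, 0.0015, 0, 0, 0, 0.0015, 0],
)

```text
time: 5.2
eef_pos: [0.5502, -0.2501, 0.012]
orientation: [3.141, -0.0, -0.035]
contact_force: [-0.1, 0.1, -2.8]
opening: 0.0118
gripper_force: 69.2
```

>>> carry_out(
  moves=[0, 0, 0.001, 0, 0, 0, 0.002, 0, 0, 0, 0.002, 0, 0, 0, 0.002, 0, 0, 0, 0.002, 0],
)

```text
time: 5.7
eef_pos: [0.5502, -0.2501, 0.0119]
orientation: [3.141, -0.0, -0.035]
contact_force: [-9.6, 4.4, 17.8]
opening: 0.0118
gripper_force: 72.4
```

>>> carry_out(
  moves=[0, 0, 0, 0, 0, 0, 0, 0, 0, 0, 0, 0, 0, 0, 0, 0, 0, 0, 0, 0],
  grip=1,
)

```text
time: 6.2
eef_pos: [0.5501, -0.2501, 0.01]
orientation: [-3.142, 0.0, -0.035]
contact_force: [-1.0, -1.1, -0.1]
opening: 0.0828
gripper_force: 0.0
```

>>> carry_out(
  moves=[0, 0, 0, 0, 0, 0, -0.05, 0, 0, 0, -0.1, 0, 0, 0, -0.15, 0, 0, 0, -0.2, 0],
)

```text
time: 6.7
eef_pos: [0.5499, -0.2499, 0.1718]
orientation: [3.142, -0.0, -0.035]
contact_force: [0.0, -1.1, 0.3]
opening: 0.0856
gripper_force: 0.0
```

```bash
python3 - <<'E'
from h import *
im=shot("top","t2");crop(im,300,150,470,280,4.6,"t2c")
go((.453,-.376,.17,-.515))
E
```

```text
t 6.8 [ 0.5516 -0.2508  0.1793] yaw -0.035 open 0.0854 F [ 1.3 -0.9  8. ]
[-0.1178, 0.1607, 0.0113] 0.3055 dist 0.160 turn 27.5
```

View pics/t2c.png

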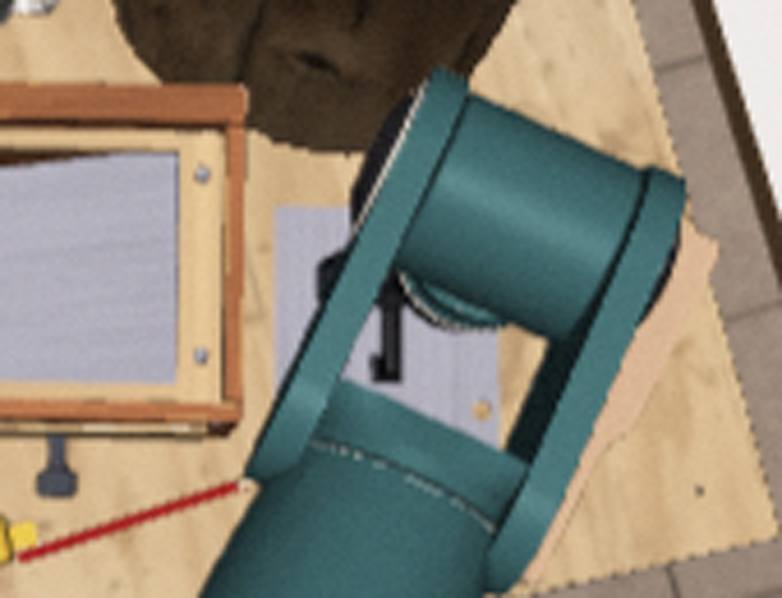

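The cover lies flat on the bench (crop 275–500, 205–450) and the brush hasn't moved. I'll refine the brush handle's centreline with a colour mask on the first image.

```bash
python3 - <<'E'
from h import *
im=cv2.imread("pics/top0.png");lab=cv2.cvtColor(im,cv2.COLOR_BGR2LAB).astype(int)
ref=lab[230:236,438:442].reshape(-1,3).mean(0)
m=(np.linalg.norm((lab-ref)[:,:,1:],axis=2)<7)&(abs(lab-ref)[:,:,0]<30);m[:,:400]=0;m[:190]=0;m[285:]=0;m[:,470:]=0
n,l,st,c=cv2.connectedComponentsWithStats(m.astype(np.uint8));k=1+st[1:,4].argmax();print(st[k])
v,u=np.where(l==k);P=ray("top",np.c_[u,v],.046)[:,:2]
d=np.array([-.870,.493]);nn=np.array([.493,.870]);s=P@d;w=P@nn;print("len",np.ptp(s),s.min(),s.max())
o=s.max()-.140
for a in np.arange(-.13,.14,.02):
    q=abs(s-o-a)<.008
    if q.any():print(round(a,2),"w mid %.4f width %.4f"%((w[q].max()+w[q].min())/2,np.ptp(w[q])),(d*(o+a)+nn*(w[q].max()+w[q].min())/2).round(4))
E
```

```text
[ 400  190   69   93 4946]
len 0.3398942641964174 -0.7857387079384303 -0.4458444437420129
-0.13 w mid -0.0445 width 0.2037 [ 0.6008 -0.3917]
-0.11 w mid -0.0552 width 0.2160 [ 0.5782 -0.3911]
-0.09 w mid -0.0681 width 0.2209 [ 0.5544 -0.3924]
-0.07 w mid -0.0808 width 0.2287 [ 0.5307 -0.3937]
-0.05 w mid -0.0963 width 0.2390 [ 0.5057 -0.3973]
-0.03 w mid -0.1097 width 0.2451 [ 0.4817 -0.399 ]
-0.01 w mid -0.1202 width 0.2458 [ 0.4591 -0.3983]
0.01 w mid -0.1183 width 0.2216 [ 0.4427 -0.3868]
0.03 w mid -0.1128 width 0.1905 [ 0.428  -0.3722]
0.05 w mid -0.1053 width 0.1553 [ 0.4143 -0.3558]
0.07 w mid -0.1012 width 0.1271 [ 0.3989 -0.3424]
0.09 w mid -0.0950 width 0.0949 [ 0.3845 -0.3271]
0.11 w mid -0.0874 width 0.0599 [ 0.3709 -0.3107]
0.13 w mid -0.0812 width 0.0278 [ 0.3565 -0.2954]
```

```bash
python3 - <<'E'
from h import *
im=cv2.imread("pics/top0.png").astype(int)
r=im[:,:,2]-im[:,:,0];g=im[:,:,1]-im[:,:,0]
print("brush",im[230:236,438:442].reshape(-1,3).mean(0),"bench",im[230:240,405:415].reshape(-1,3).mean(0))
br=im[230:236,438:442].reshape(-1,3).mean(0);be=im[230:240,405:415].reshape(-1,3).mean(0)
ch=lambda x:np.stack([x[...,2]/x.sum(-1),x[...,1]/x.sum(-1)],-1)
c=ch(im);m=(np.linalg.norm(c-ch(br),axis=-1)<np.linalg.norm(c-ch(be),axis=-1))&(im[:,:,2]>170)
m[:,:405]=0;m[:195]=0;m[285:]=0;m[:,460:]=0
m=cv2.morphologyEx(m.astype(np.uint8),cv2.MORPH_OPEN,np.ones((3,3),np.uint8))
n,l,st,_=cv2.connectedComponentsWithStats(m);k=1+st[1:,4].argmax();print(st[k])
v,u=np.where(l==k);P=ray("top",np.c_[u,v],.046)[:,:2]
d=np.array([-.870,.493]);nn=np.array([.493,.870]);s=P@d;w=P@nn;print("len",np.ptp(s))
o=s.max()-.140+.002
for a in np.arange(-.13,.14,.02):
    q=abs(s-o-a)<.008
    if q.any():print(round(a,2),"w mid %.4f mean %.4f width %.4f"%((w[q].max()+w[q].min())/2,w[q].mean(),np.ptp(w[q])),(d*(o+a)+nn*w[q].mean()).round(4))
E
```

```text
brush [140.54166667 173.16666667 208.66666667] bench [121.83 161.26 191.74]
[413 198  43  78 831]
len 0.27680122104810034
-0.13 w mid -0.1038 mean -0.1035 width 0.0400 [ 0.6041 -0.4613]
-0.11 w mid -0.1052 mean -0.1044 width 0.0428 [ 0.5862 -0.4522]
-0.09 w mid -0.1052 mean -0.1055 width 0.0428 [ 0.5683 -0.4433]
-0.07 w mid -0.1059 mean -0.1057 width 0.0441 [ 0.5508 -0.4336]
-0.05 w mid -0.1044 mean -0.1041 width 0.0411 [ 0.5342 -0.4224]
-0.03 w mid -0.1044 mean -0.1038 width 0.0410 [ 0.5169 -0.4123]
-0.01 w mid -0.1044 mean -0.1048 width 0.0410 [ 0.499  -0.4033]
0.01 w mid -0.1051 mean -0.1046 width 0.0395 [ 0.4817 -0.3932]
0.03 w mid -0.1058 mean -0.1052 width 0.0211 [ 0.464  -0.3838]
0.05 w mid -0.1050 mean -0.1050 width 0.0141 [ 0.4467 -0.3738]
0.07 w mid -0.1050 mean -0.1046 width 0.0168 [ 0.4295 -0.3636]
0.09 w mid -0.1050 mean -0.1050 width 0.0168 [ 0.4119 -0.3541]
0.11 w mid -0.1049 mean -0.1047 width 0.0167 [ 0.3947 -0.344 ]
0.13 w mid -0.1049 mean -0.1051 width 0.0167 [ 0.3771 -0.3345]
```

>>> carry_out(
  moves=[-0.1163, 0.1644, 0.09, 0.3055, -0.1163, 0.1644, 0.09, 0.3055, -0.1163, 0.1644, 0.09, 0.3055, -0.1163, 0.1644, 0.09, 0.3055, -0.1163, 0.1644, 0.09, 0.3055],
)

```text
time: 7.25
eef_pos: [0.4501, -0.3798, 0.096]
orientation: [-3.141, 0.003, -0.519]
contact_force: [0.3, 0.2, 0.1]
opening: 0.0855
gripper_force: 0.0
```

```bash
python3 - <<'E'
from h import *
go((.454,-.3785,.0195,-.515))
im=shot("scene","s2");crop(im,375,120,455,220,6,"s2c")
E
```

```text
t 7.2 [ 0.4501 -0.3798  0.096 ] yaw -0.519 open 0.0855 F [0.3 0.2 0.1]
[0.0037, -0.0038, 0.0956] -0.0026 dist 0.077 turn -0.2
```

>>> carry_out(
  moves=[0.001, -0.001, 0.03, 0, 0.001, -0.001, 0.06, 0, 0.001, -0.001, 0.085, 0, 0.001, -0.001, 0.095, 0, 0.001, -0.001, 0.095, 0],
)

```text
time: 7.8
eef_pos: [0.4538, -0.3772, 0.0216]
orientation: [-3.141, 0.001, -0.514]
contact_force: [0.3, -0.1, -0.6]
opening: 0.0856
gripper_force: 0.0
```

>>> carry_out(
  moves=[0, 0, 0, 0, 0, 0, 0, 0, 0, 0, 0, 0, 0, 0, 0, 0, 0, 0, 0, 0],
  grip=-1,
  newtons=90,
)

```text
time: 8.3
eef_pos: [0.4537, -0.3781, 0.0228]
orientation: [3.141, -0.001, -0.515]
contact_force: [-1.7, 0.6, 6.0]
opening: 0.0214
gripper_force: 88.4
```

>>> carry_out(
  moves=[0, 0, 0, 0, 0, 0, 0, 0, 0, 0, -0.004, 0, 0, 0, -0.012, 0, 0, 0, -0.03, 0],
)

```text
time: 8.8
eef_pos: [0.453, -0.3775, 0.0458]
orientation: [-3.141, 0.002, -0.515]
contact_force: [0.8, -0.1, -2.1]
opening: 0.0214
gripper_force: 88.1
```

```bash
python3 - <<'E'
from h import *
go((.43,-.30,.26,-.515))
E
```

```text
t 8.8 [ 0.453  -0.3775  0.0458] yaw -0.515 open 0.0214 F [ 0.8 -0.1 -2.1]
[-0.0733, -0.0702, -0.2676] -0.0 dist 0.229 turn -0.0
```

>>> carry_out(
  moves=[0, 0, -0.04, 0, 0, 0, -0.1, 0, 0, 0, -0.16, 0, 0, 0, -0.22, 0, 0, 0, -0.28, 0],
)

```text
time: 9.3
eef_pos: [0.4531, -0.3775, 0.2735]
orientation: [3.141, -0.001, -0.515]
contact_force: [0.8, -0.9, -0.9]
opening: 0.0215
gripper_force: 88.3
```

>>> carry_out(
  moves=[-0.007, -0.015, 0, 0, -0.025, -0.05, 0, 0, -0.048, -0.095, 0, 0, -0.072, -0.142, 0, 0, -0.0957, -0.1893, 0, 0],
)

```text
time: 9.8
eef_pos: [0.4609, -0.2067, 0.2706]
orientation: [-3.141, -0.0, -0.516]
contact_force: [1.1, 0.2, -3.0]
opening: 0.0212
gripper_force: 88.3
```

>>> carry_out(
  moves=[-0.02, -0.04, 0, 0, -0.039, -0.077, 0, 0, -0.058, -0.115, 0, 0, -0.077, -0.152, 0, 0, -0.0957, -0.1893, 0, 0],
)

```text
time: 10.3
eef_pos: [0.4689, -0.0374, 0.2708]
orientation: [-3.141, -0.001, -0.515]
contact_force: [0.2, -0.0, -1.7]
opening: 0.0213
gripper_force: 88.3
```

>>> carry_out(
  moves=[-0.02, -0.04, 0, 0, -0.039, -0.077, 0, 0, -0.058, -0.115, 0, 0, -0.077, -0.152, 0, 0, -0.0957, -0.1893, 0, 0],
)

```text
time: 10.8
eef_pos: [0.4769, 0.1321, 0.2708]
orientation: [-3.141, -0.001, -0.515]
contact_force: [0.0, -0.7, -0.8]
opening: 0.0212
gripper_force: 88.3
```

>>> carry_out(
  moves=[-0.02, -0.04, 0, -0.06, -0.043, -0.085, 0, -0.12, -0.065, -0.13, 0, -0.18, -0.085, -0.168, 0, -0.24, -0.0957, -0.1893, 0, -0.3056],
)

```text
time: 11.3
eef_pos: [0.4846, 0.3025, 0.2704]
orientation: [-3.141, 0.0, -0.029]
contact_force: [-0.0, 0.2, -1.8]
opening: 0.0208
gripper_force: 88.4
```

```bash
python3 - <<'E'
from h import *
im=shot("top","t3");crop(im,195,140,365,265,4.6,"t3c")
go((.4853,.295,.28,-.035),(.4853,.295,.174,-.035))
E
```

```text
t 11.3 [0.4847 0.3038 0.2701] yaw -0.022 open 0.0214 F [-1.1  1.1 -2.4]
[0.001, 0.011, -0.0123] 0.0086 dist 0.013 turn 0.8
[0.0011, 0.0111, 0.1202] 0.0086 dist 0.097 turn 0.8
```

View pics/t3c.png

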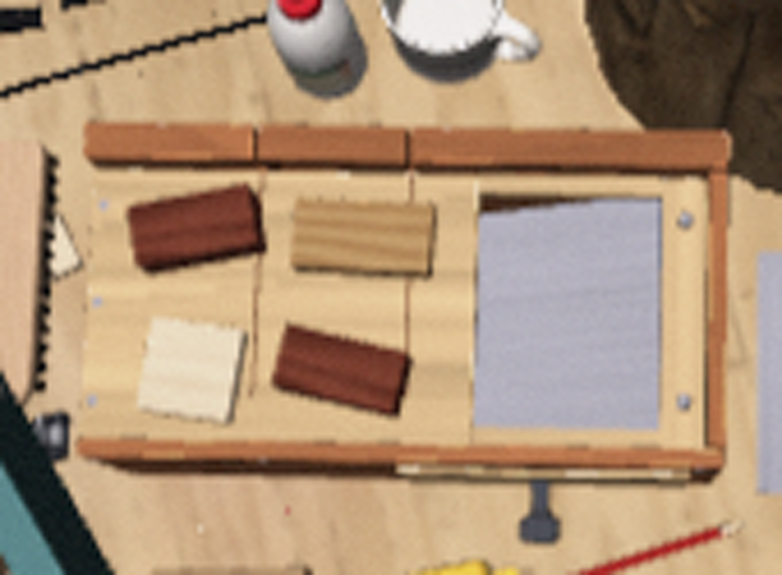

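The brush is aligned at the left of the deck (crop x 0–45), and all four offcuts are still where they were: (197,228), (190,368), (362,235) and (342,368). Lowering to deck height.

>>> carry_out(
  moves=[0, 0.004, 0.03, 0, 0, 0.004, 0.065, 0, 0, 0.004, 0.1, 0, 0, 0.004, 0.115, 0, 0, 0.004, 0.12, 0],
)

```text
time: 11.85
eef_pos: [0.4848, 0.2967, 0.1734]
orientation: [3.141, 0.001, -0.035]
contact_force: [-0.8, 0.4, -1.3]
opening: 0.0213
gripper_force: 88.4
```

>>> carry_out(
  moves=[0, 0, 0, 0, 0, 0.003, 0, 0, 0, 0.009, 0, 0, 0, 0.017, 0, 0, 0, 0.025, 0, 0],
)

```text
time: 12.35
eef_pos: [0.4847, 0.2764, 0.1746]
orientation: [-3.141, -0.001, -0.035]
contact_force: [-0.3, 1.6, -1.4]
opening: 0.0213
gripper_force: 88.4
```

```bash
python3 - <<'E'
from h import *
f=lambda x,y:(.584+x*.9994+y*.035,.0845-x*.035+y*.9994)
go((*f(-.106,.1),.1745,-.035),(*f(-.106,-.03),.1745,-.035),(*f(-.106,-.11),.1745,-.035))
E
```

```text
t 12.3 [0.4847 0.2764 0.1746] yaw -0.035 open 0.0213 F [-0.3  1.6 -1.4]
[-0.0, 0.1103, 0.0001] 0.0 dist 0.088 turn 0.0
[-0.0, 0.2728, 0.0] 0.0 dist 0.218 turn 0.0
[-0.0, 0.3728, 0.0] 0.0 dist 0.298 turn 0.0
```

>>> carry_out(
  moves=[0, 0.013, 0, 0, 0, 0.026, 0, 0, 0, 0.039, 0, 0, 0, 0.052, 0, 0, 0, 0.065, 0, 0],
)

```text
time: 12.85
eef_pos: [0.4827, 0.2241, 0.1742]
orientation: [-3.141, -0.0, -0.035]
contact_force: [-0.2, 2.4, -0.0]
opening: 0.0213
gripper_force: 88.6
```

>>> carry_out(
  moves=[0, 0.013, 0, 0, 0, 0.026, 0, 0, 0, 0.039, 0, 0, 0, 0.052, 0, 0, 0, 0.065, 0, 0],
)

```text
time: 13.35
eef_pos: [0.4809, 0.1722, 0.1741]
orientation: [-3.142, -0.0, -0.035]
contact_force: [0.1, 2.4, -0.3]
opening: 0.0212
gripper_force: 88.6
```

```bash
python3 - <<'E'
from h import *
im=shot("top","t4");crop(im,195,140,365,265,4.6,"t4c")
go((.4847,.17,.1745,-.035))
E
```

```text
t 13.4 [0.4809 0.171  0.1741] yaw -0.035 open 0.0213 F [ 0.5 -0.2 -1.4]
[0.0048, 0.0011, -0.0004] -0.0003 dist 0.004 turn -0.0
```

View pics/t4c.png

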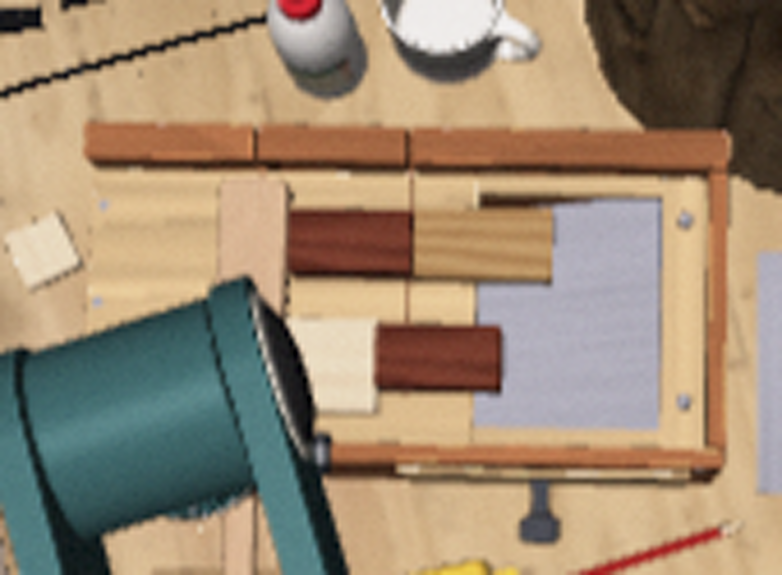

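The sweep is working: blocks are squared up in two rows (c behind a at crop 350,243 and 482,245; b behind d at 335,365 and 440,358). The leading ones already overhang the chute edge.

>>> carry_out(
  moves=[0, 0.013, 0, 0, 0, 0.026, 0, 0, 0, 0.039, 0, 0, 0, 0.052, 0, 0, 0, 0.065, 0, 0],
)

```text
time: 13.9
eef_pos: [0.479, 0.1201, 0.1741]
orientation: [3.141, 0.0, -0.035]
contact_force: [0.0, 0.3, -1.3]
opening: 0.021
gripper_force: 88.5
```

>>> carry_out(
  moves=[0, 0.013, 0, 0, 0, 0.026, 0, 0, 0, 0.039, 0, 0, 0, 0.052, 0, 0, 0, 0.065, 0, 0],
)

```text
time: 14.4
eef_pos: [0.4773, 0.0682, 0.1742]
orientation: [3.142, -0.0, -0.035]
contact_force: [-0.0, 0.5, -1.2]
opening: 0.0212
gripper_force: 88.5
```

>>> carry_out(
  moves=[0, 0.013, 0, 0, 0, 0.026, 0, 0, 0, 0.039, 0, 0, 0, 0.052, 0, 0, 0, 0.06, 0, 0],
)

```text
time: 14.9
eef_pos: [0.4756, 0.0201, 0.1741]
orientation: [3.141, 0.0, -0.035]
contact_force: [-0.3, -0.0, -1.8]
opening: 0.0215
gripper_force: 88.5
```

```bash
python3 - <<'E'
from h import *
im=shot("top","t5");crop(im,225,140,365,245,5,"t5c")
go((.4847,.17,.1745,-.035))
E
```

```text
t 14.9 [0.4756 0.0197 0.1741] yaw -0.036 open 0.0212 F [-0.4 -1.2 -1.3]
[0.0047, -0.1881, -0.0006] -0.0004 dist 0.151 turn -0.0
```

View pics/t5c.png

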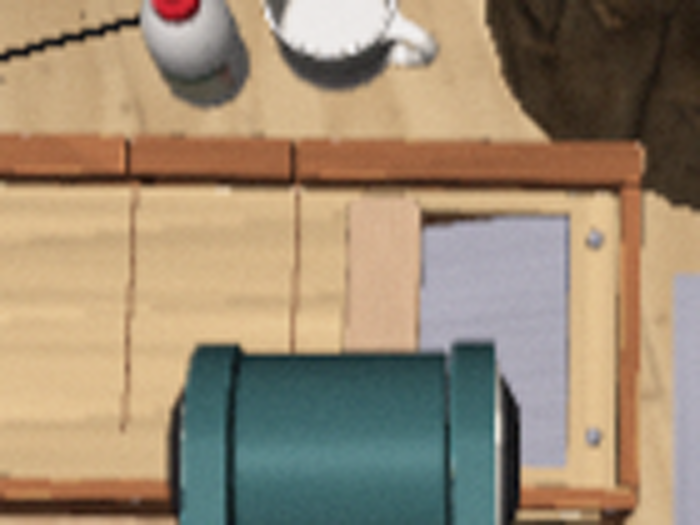

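No offcuts are left in view; the chute slide (crop 420–568, 215–465) is clear, apart from the part hidden under the wrist. I'll draw the brush back over the deck and lay it down there.

>>> carry_out(
  moves=[0, -0.02, -0.004, 0, 0, -0.06, -0.004, 0, 0, -0.1, -0.004, 0, 0, -0.14, -0.004, 0, 0, -0.16, -0.004, 0],
)

```text
time: 15.45
eef_pos: [0.4799, 0.1511, 0.1773]
orientation: [-3.141, 0.0, -0.034]
contact_force: [-0.3, 0.1, -1.0]
opening: 0.0208
gripper_force: 88.6
```

>>> carry_out(
  moves=[0, 0, 0.0015, 0, 0, 0, 0.003, 0, 0, 0, 0.0045, 0, 0, 0, 0.0055, 0, 0, 0, 0.006, 0],
)

```text
time: 15.95
eef_pos: [0.4802, 0.1484, 0.1729]
orientation: [3.142, -0.0, -0.036]
contact_force: [-3.1, -1.6, 4.0]
opening: 0.0211
gripper_force: 89.4
```

```bash
python3 - <<'E'
from h import *
im=shot("top","t6");crop(im,205,150,365,250,4.5,"t6")
im=shot("scene","s6");crop(im,200,150,390,310,4,"s6")
a=cv2.imread("pics/t6.png");b=cv2.imread("pics/s6.png")
c=np.zeros((600,800,3),np.uint8);a=cv2.resize(a,(480,300));c[:300,:480]=a;b=cv2.resize(b[:560],None,fx=.52,fy=.52);c[300:300+b.shape[0],:b.shape[1]]=b
cv2.imwrite("pics/m6.png",c)
go((.4847,.17,.1725,-.035))
E
```

```text
t 16.1 [0.4803 0.1486 0.1729] yaw -0.036 open 0.0214 F [-1.3 -1.3  2.1]
[0.0046, -0.027, 0.0005] -0.0004 dist 0.022 turn -0.0
```

View pics/m6.png

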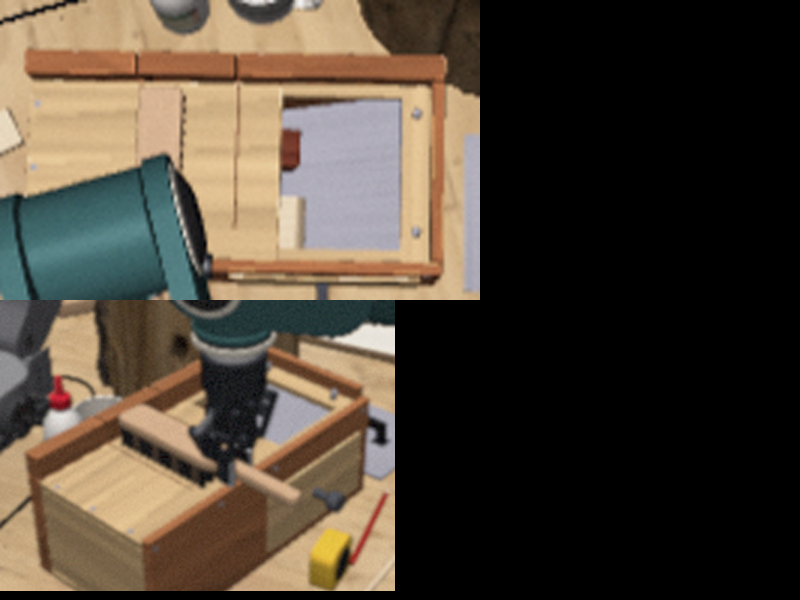

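Offcuts c (composite 290,148) and b (292,222) show deep in the chute, partly under the deck. I'll measure their depth from their apparent widths.

```bash
python3 - <<'E'
from h import *
im=cv2.imread("pics/t6.png");im=shot("top","t7")
x0,y0=205,150
for n,u0,u1,v0,v1 in(("c",298,307,188,212),("b",298,308,208,238)):
    print(n)
    for u in range(u0,u1,2):print(u,[(int(im[v,u,2]),int(im[v,u,0])) for v in range(v0,v1)])
crop(im,290,175,350,240,9,"t7c")
E
```

```text
c
298 [(183, 112), (191, 118), (200, 125), (203, 135), (206, 136), (190, 110), (184, 107), (172, 97), (164, 95), (154, 88), (138, 75), (130, 74), (125, 69), (130, 70), (134, 72), (144, 78), (153, 84), (141, 78), (139, 88), (139, 102), (133, 107), (130, 106), (139, 120), (148, 137)]
300 [(181, 191), (175, 187), (176, 185), (176, 186), (159, 155), (123, 80), (105, 37), (109, 42), (118, 47), (120, 49), (121, 46), (121, 45), (110, 41), (100, 35), (112, 44), (123, 49), (111, 42), (75, 31), (57, 33), (131, 134), (176, 186), (173, 184), (176, 186), (175, 185)]
302 [(177, 186), (177, 186), (177, 186), (175, 184), (163, 164), (133, 103), (107, 39), (112, 43), (113, 40), (121, 48), (123, 47), (123, 48), (115, 45), (99, 35), (107, 40), (116, 44), (115, 44), (82, 29), (71, 56), (143, 147), (177, 187), (176, 186), (177, 186), (172, 181)]
304 [(177, 187), (176, 187), (178, 188), (174, 185), (165, 167), (134, 110), (106, 36), (111, 42), (115, 46), (118, 47), (120, 43), (117, 44), (111, 44), (102, 37), (96, 36), (93, 33), (108, 50), (142, 128), (169, 177), (175, 185), (177, 187), (179, 188), (174, 1
[... 1431 characters left out ...]
, (174, 185), (179, 187), (176, 185), (173, 183), (176, 186), (183, 173), (187, 145), (187, 140), (187, 139), (184, 137), (184, 138), (181, 136), (187, 140), (181, 135), (182, 135), (182, 136), (181, 132), (179, 132), (176, 129), (176, 129), (177, 130), (176, 130), (180, 127), (203, 135), (212, 136), (212, 136), (200, 117), (181, 78)]
306 [(175, 185), (180, 191), (177, 187), (177, 186), (177, 185), (177, 186), (179, 188), (170, 175), (149, 139), (139, 111), (141, 114), (138, 112), (156, 128), (156, 132), (147, 134), (154, 137), (150, 134), (151, 136), (149, 133), (149, 133), (148, 131), (135, 119), (139, 130), (158, 151), (170, 144), (198, 136), (215, 139), (214, 139), (210, 122), (194, 89)]
```

View pics/t7c.png

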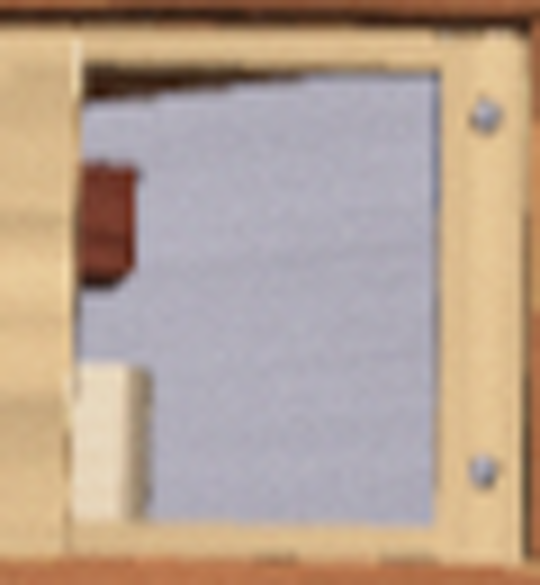

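```bash
python3 - <<'E'
from h import *
f=lambda x,y:(.584+x*.9994+y*.035,.0845-x*.035+y*.9994)
print("deck slot corners",[proj("top",[*f(x,y),.15])[0].round(1).tolist() for x in(.078,-.078) for y in(-.056,-.178)])
for z in(.15,.12,.1,.08,.06,.04):
    print(z,"slide edge",proj("top",[*f(.078,-.056),z])[0].round(1),"b,c widths px",[round(float(np.ptp(proj("top",[[*f(x0,-.06),z],[*f(x0+w,-.06),z]])[:,1])),1) for x0,w in((-.07,.06),(.02,.04))])
E
```

```text
deck slot corners [[298.7, 181.4], [338.7, 182.0], [297.5, 232.4], [338.3, 233.0]]
0.15 slide edge [298.7 181.4] b,c widths px [19.8, 12.9]
0.12 slide edge [299.2 183.5] b,c widths px [19.4, 12.7]
0.1 slide edge [299.5 184.8] b,c widths px [19.1, 12.5]
0.08 slide edge [299.9 186.1] b,c widths px [18.8, 12.3]
0.06 slide edge [300.2 187.4] b,c widths px [18.6, 12.1]
0.04 slide edge [300.5 188.6] b,c widths px [18.3, 12.0]
```

The slide lies at z ≈ 0.075 at the slot's left edge. The widths match, and the deck edge hides part of b and c. So both are under the deck with origins below z ≈ 0.1 (limit 0.12). The brush is touching the deck, so I'll release it.

>>> carry_out(
  moves=[0, 0, 0, 0, 0, 0, 0, 0, 0, 0, 0, 0, 0, 0, 0, 0, 0, 0, 0, 0],
  grip=1,
)

```text
time: 16.6
eef_pos: [0.4801, 0.1491, 0.1725]
orientation: [-3.142, 0.0, -0.035]
contact_force: [-0.0, -0.3, 0.9]
opening: 0.0853
gripper_force: 0.0
```

>>> carry_out(
  moves=[0, 0, 0, 0, 0, 0, -0.02, 0, 0, 0, -0.06, 0, 0, 0, -0.12, 0, 0, 0, -0.18, 0],
)

```text
time: 17.1
eef_pos: [0.4796, 0.1489, 0.3193]
orientation: [-3.142, -0.0, -0.035]
contact_force: [1.1, -0.2, -0.3]
opening: 0.0853
gripper_force: 0.0
```

>>> carry_out(
  moves=[-0.02, 0.05, 0, 0, -0.04, 0.1, 0, 0, -0.06, 0.15, 0, 0, -0.08, 0.2, 0, 0, -0.08, 0.25, 0, 0],
)

```text
time: 17.6
eef_pos: [0.4075, -0.0497, 0.3185]
orientation: [3.141, -0.003, -0.034]
contact_force: [2.3, 0.6, -0.3]
opening: 0.0852
gripper_force: 0.0
```

>>> carry_out(
  moves=[0, 0.05, 0, 0, 0, 0.1, 0, 0, 0, 0.1, 0, 0, 0, 0.1, 0, 0, 0, 0.1, 0, 0],
)

```text
time: 18.1
eef_pos: [0.4064, -0.128, 0.3172]
orientation: [3.142, -0.001, -0.034]
contact_force: [0.2, -0.4, -0.3]
opening: 0.0858
gripper_force: 0.0
```

```bash
python3 - <<'E'
from h import *
im=shot("top","t8");a=im[150:265,195:395];b=shot("scene","s8")[140:310,200:400]
c=np.vstack([cv2.resize(a,None,fx=2.0,fy=2.0),cv2.resize(b,None,fx=2.0,fy=2.0)]);cv2.imwrite("pics/m8.png",c)
o=cv2.imread("pics/t7.png");print("chute change",np.abs(o[185:235,298:340].astype(int)-im[185:235,298:340]).mean())
E
```

```text
chute change 4.394285714285714
```

View pics/m8.png

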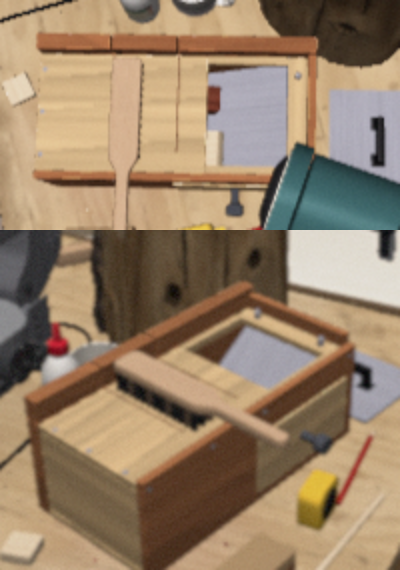

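The brush lies bristles down on the deck (125,115), the cover is flat on the bench (365,135), and the offcuts in the chute haven't moved. Handing in.

```bash
python3 -c "
from rig import env
print(env.job_done())"
```

```text
the job is handed in; nothing more can be done
None
```

I handed the job in at about 18 s; no verdict came back. The cover lies flat on the bench and the brush bristles down on the deck. All four offcuts went down the chute, though two show only partly below deck level and two are out of sight.

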